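Dial the code and open the strongbox

TASK

The grey steel strongbox with the two dials is locked. Set its left dial to 3 and its right dial to 7 against the red marks, then raise the lid by its brass knob until the folding stay inside locks, and leave the lid standing open on its stay. Do not disturb the other things on the bench.

Things in the scene. Friction and masses are not known exactly. Their poses are not given: they have to be found in the camera images.
- strongbox: Grey steel strongbox with two dials, 220 mm wide (y), 85 high, fixed; origin on its underside below the lid knob, its front towards its own -x (the robot's side). Of its top, x -124 to -23 mm is the lock case with the dials, -23 to 105 the lid, hinged at the back. Two hooks in the lid's front edge are caught under the wheels of the dials, free only where a wheel's one gap meets its hook
- dial_left (a joint): Reading of the left dial as the robot sees the box: 0 with its figure 0 at the red mark, growing anticlockwise seen from above; figure n is at the mark at n x 0.6283 rad (plus or minus whole turns). No end stops or clicks, friction about 0.04 N m, stays where it is left. Frees its hook within about 0.2 rad of the right figure
- dial_left_grip (a point): Grip point on the left dial's upright axis, at x -67, y 56, z 110 mm in the box frame, 20 mm above its black skirt: a round knurled aluminium knob, 32 mm diameter, 5 to 35 mm above the box top; take it at any yaw. Skirt 68 mm across, white figures 0 to 9 increasing clockwise seen from above; red triangle mark beside it on the lid side (box +x)
- dial_right (a joint): Reading of the right dial as the robot sees the box: 0 with its figure 0 at the red mark, growing anticlockwise seen from above; figure n is at the mark at n x 0.6283 rad (plus or minus whole turns). No end stops or clicks, friction about 0.04 N m, stays where it is left. Frees its hook within about 0.2 rad of the right figure
- dial_right_grip (a point): Grip point on the right dial's upright axis, at x -67, y -56, z 110 mm in the box frame, 20 mm above its black skirt: a round knurled aluminium knob, 32 mm diameter, 5 to 35 mm above the box top; take it at any yaw. Skirt 68 mm across, white figures 0 to 9 increasing clockwise seen from above; red triangle mark beside it on the lid side (box +x)
- lid (a joint): Lid angle: 0 shut, grows as the front edge rises; about 1.36 rad is fully up, where the stay stops it. The lid weighs 0.45 kg and falls shut from below about 1.2 rad; above that the stay's spring draws it up until the stay locks. While locked shut it only rattles by about 0.02 rad
- lid_knob (a point): Middle of the lid's round brass knob, 24 mm diameter, 12 to 36 mm above the lid; the point is 26 mm above the lid top, 22 mm behind its front edge; lid shut: x 0, y 0, z 111 mm in the box frame, 109 mm in front of the hinge line and 30 above it. Moves with the lid; held from above by fingers closing along the box's y it pivots between them as the lid rises
- lid_hinge (a point): Middle of the lid's hinge line, at x = 109, y = 0, z = 80.5 mm in the box frame; the lid turns about the box's y axis through this point
- stay_upper (a joint): Knee of the two-link steel folding stay inside the right wall of the box: 0 folded with the lid shut, 2.48 rad when straight, 2.60 rad at its stop just past straight, where it is locked and holds the lid up
- oil_bottle: Bystander: small cream oil bottle with red cap, 48 mm across, 124 mm tall, loose; origin at the centre of its underside
- wax_tin: Bystander: flat round tin, white and green, 67 mm across, 26 mm high, loose; origin at the centre of its underside
- tin_small: Bystander: small dark round tin with grey lid, 41 mm across, 50 mm high, loose; origin at the centre of its underside
- screwdriver_2: Bystander: red-handled screwdriver, 163 mm long, loose, lying flat; origin under its middle
- jar_brass: Bystander: glass jar of brass tubes with yellow lid, 70 mm across, 110 mm tall, loose; origin at the centre of its underside
- pliers: Bystander: red-handled pliers, 170 mm long, loose, lying flat; origin under their middle

How it is judged:
At the end, for the whole second after the job is handed in: The lid stands open at more than 1.28 rad and still (under 0.1 rad/s), held by its own stay, whose knee is locked past straight (over 2.5 rad) (value of joint lid above 1.28 rad and value of joint stay_upper above 2.5 rad and velocity of joint lid between -0.1 and 0.1 rad/s); the robot touches nothing.
It fails at once if One of the bystanders (oil bottle, flat tin, small tin, screwdriver, jar, pliers) is moved by more than 30 mm (distance of any of oil_bottle, wax_tin, tin_small, screwdriver_2, jar_brass, pliers from where it was at the start of the episode above 0.03 m).
It also fails if it takes over 54 s, if anything falls off the work surface, if the arm or the gripper's body presses on something with over 40 N, if the wrist force passes 120 N, or if a joint passes its speed limit or range.

ROBOT

A 7-joint arm with a two-finger parallel gripper is mounted at the origin on a cart in front of the work surface, level with it; the furniture and walls round the work are solid. World frame = base frame: x ahead of the robot, y to its left, z up, the work surface at z = 0. Lengths are in m, angles in rad, forces in N, time in s.
With the tool pointing down it reaches from about 0.425 to 0.875 m from the base axis. Payload 4.7 kg.
Tool frame: the origin (TCP) lies between the finger pads; the fingertips stand 22 mm ahead of it and the grasp point (between the pads) lies 3 mm ahead of it; z points along the fingers, y is the line along which they close (so a half turn about z gives the same grasp; the last joint's range is limited). The gripper opens to 87 mm and grips with 3 to 60 N. Pads are 19 mm wide; open, the fingers measure 117 mm over their backs; the gripper's body (75 mm by 190 mm) begins 51 mm behind the grasp point.
Start: joints at [-1.123, 0.321, -0.07, 1.45, 0.023, 1.371, -0.057], TCP at [0.273, 0.59, 0.245] pointing down, gripper open.
Joint ranges: [-2.86, 2.86], [-0.3, 2.09], [-1.38, 1.24], [0.06, 2.45], [-1.56, 4.7], [0.09, 2.05], [-2.69, 2.69]. Speed limits (rad/s): [2.57, 2.57, 3.14, 3.14, 3.14, 3.14, 3.14].

INTERFACE

Orientations are given as a rotation vector (axis times angle).
In Python, from bench import ctrl gives the robot as it stands. The module is installed in compiled form; this text tells all that it offers.
- The arm moves only by the tool send_rows, never from a script. Its argument "motion" is a list of rows, each an object with "claw": the opening, from -1 (shut) to 1 (fully open); "slide": the shift along the tool's x, y, z in mm, a list of three; "delta_rot": the turn, a rotation vector about the tool's x, y, z in rad, a list of three. In form: [{"claw": claw, "slide": [x, y, z], "delta_rot": [ax, ay, az]}, ...]. A call has 1 to 5 rows; each row is the pose to reach, as a shift and turn from the pose commanded when the call began, along the tool's axes at that moment; what a row does not reach only later rows make up. A row lasts 1/10 s, in which the tool goes at most 50 mm and 8.59 degrees, less where a joint would pass 70% of its speed; a pose out of reach is approached as far as the arm can. A call with a gripper value outside its range is refused whole. The fingers move at their own pace and stop on an object; "grip_force" is the grip in N (left out, the last holds). Time passes only in rows, so rows that repeat a pose let the fingers close. It gives the time, the measured TCP pose, the force, the opening and the grip force at its end, in the units of the state.
- ctrl.get_state(): the state, without advancing time (a new reading comes with each control period).
- ctrl.get_image(name): name is "side" or "top" or "wrist"; returns a dict with "color" (384x512x3 uint8, blue, green, red), "fx", "fy", "cx", "cy" (pixels), "k1" (the pictures are not rectified: a ray, as slopes to the right and down, at radius r is drawn at 1 + k1 r^2 times it, then the intrinsics apply), "pose" (4x4, takes a point from camera to world coordinates). Camera axes: x right, y down, z forward; pixel columns grow to the right and rows downward; lengths in m; the calibration is good to about 2 mm. A picture is of the moment at which its call begins. There is no depth.
- ctrl.close_job(): hands the job in; it is judged then, once.
The state is a dict: "time": time; "joint_positions": joint angles; "qd": joint speeds; "joint_torque": joint torques, N m; "position": TCP position; "tool_rot": TCP orientation; "ft_force": force on the tool from outside, world axes, zero at the start; "torque": the same for the moment, N m; "grip_width": opening from 0.0 (shut) to 1.0 (fully open); "grip_force": force on a finger pad.
Only numpy, scipy, OpenCV 4.12 (cv2) and the standard library are available. Lean on these libraries where they do the work, as an engineer would, in place of code of your own. Each camera call takes 0.05 s, during which the arm holds its last target. There are 200 camera calls.

## Working session

There is one attempt and no reset: what is moved stays moved. The work goes in short steps, Python scripts to look and compute and a tool call to move; the robot and the scene stay as the last step left them, time stands still between calls to the robot, and variables do not carry over. Pictures are saved under pics/ and viewed, at most 10 in all, crops included, and the job is handed in when it is done.

Besides the shell and the picture viewer there is one more tool, called in YAML: its name, and indented under it one key for each argument. send_rows: Moves the arm, as the interface text tells. Its arguments: {"type":"object","properties":{"motion":{"type":"array","items":{"type":"object","properties":{"claw":{"type":"number"},"slide":{"type":"array","items":{"type":"number"}},"delta_rot":{"type":"array","items":{"type":"number"}}}}},"grip_force":{"type":"number"}},"required":["motion"]}

```bash
mkdir -p pics; ls; python3 - <<'E'
from bench import ctrl
import cv2,numpy as np
s=ctrl.get_state();print(s)
for n in ("top","side"):
    d=ctrl.get_image(n);cv2.imwrite(f"pics/{n}0.png",d["color"]);np.save(f"{n}0.npy",{k:d[k] for k in d},allow_pickle=True)
    print(n,d["fx"],d["fy"],d["cx"],d["cy"],d["k1"],np.round(d["pose"],3).tolist())
E
```

```text
pics
{'time': 0.0, 'joint_positions': array([-1.12290272,  0.32181639, -0.07006192,  1.45166448,  0.02260133,
        1.37078234, -0.0568686 ]), 'qd': array([ 0.00152058, -0.00035542,  0.00146345, -0.00078177,  0.00244923,
       -0.00108909,  0.00092472]), 'joint_torque': array([-1.96337569e-04, -4.91286671e+01, -4.03991975e-01, -3.12527812e+01,
       -6.38793991e-02,  4.34839132e-02,  1.43017464e-04]), 'position': array([0.27305056, 0.58931342, 0.24347086]), 'tool_rot': array([-6.75944202e-01, -3.06770281e+00,  2.92103091e-03]), 'ft_force': array([-0.69522963, -0.46500853,  0.24325767]), 'torque': array([0.0180778 , 0.01090149, 0.00880811]), 'grip_force': 0.0, 'grip_width': 1.0020809088316591}
top 361.18419916438717 361.18419916438717 253.13997338834974 187.95437932954295 -0.013083613935055726 [[-0.063, -0.976, 0.206, 0.269], [-0.998, 0.061, -0.019, -0.024], [0.006, -0.207, -0.978, 1.238], [0.0, 0.0, 0.0, 1.0]]
side 431.2004222766781 431.2004222766781 259.75921995940956 186.26132980033472 -0.012497025564437289 [[0.998, -0.022, 0.056, 0.458], [-0.058, -0.596, 0.801, -1.157], [0.016, -0.803, -0.596, 0.937], [0.0, 0.0, 0.0, 1.0]]
```

View pics/top0.png

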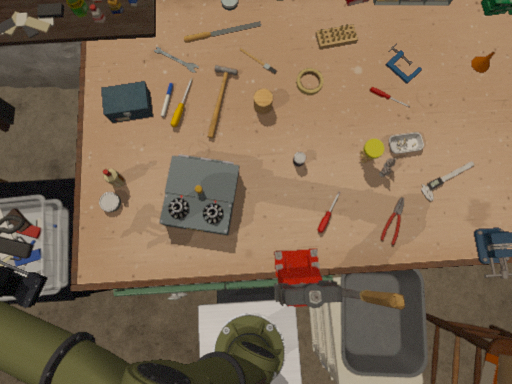

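View pics/side0.png

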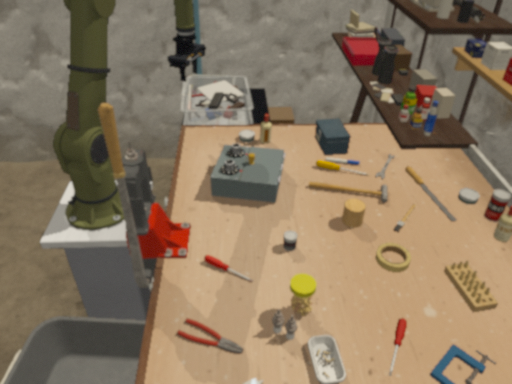

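The top view shows the strongbox with its brass knob near (198,188), left dial at (178,208) and right dial at (213,213). The bottle (111,176) and flat tin (109,203) stand to its left. The side view agrees.

```bash
cat > h.py <<'E'
import numpy as np,cv2
def K(d): return np.array([[d["fx"],0,d["cx"]],[0,d["fy"],d["cy"]],[0,0,1.]])
def D(d): return np.array([d["k1"],0,0,0.])
def ray(d,px,z):
    px=np.array(px,float).reshape(-1,1,2)
    u=cv2.undistortPoints(px,K(d),D(d))[:,0]
    P=np.array(d["pose"]); r=np.c_[u,np.ones(len(u))]@P[:3,:3].T
    o=P[:3,3]; return o+r*((z-o[2])/r[:,2])[:,None]
def proj(d,X):
    T=np.linalg.inv(np.array(d["pose"])); r,_=cv2.Rodrigues(T[:3,:3])
    return cv2.projectPoints(np.array(X,float).reshape(-1,3),r,T[:3,3],K(d),D(d))[0][:,0]
def box2w(c,yaw,p):
    p=np.array(p,float).reshape(-1,3)
    R=np.array([[np.cos(yaw),-np.sin(yaw),0],[np.sin(yaw),np.cos(yaw),0],[0,0,1]])
    return p@R.T+np.array([c[0],c[1],0])
E
python3 - <<'E'
from h import *
d=np.load("top0.npy",allow_pickle=True).item();im=d["color"]
hsv=cv2.cvtColor(im,cv2.COLOR_BGR2HSV)
roi=np.zeros(im.shape[:2],np.uint8);roi[150:240,155:245]=1
def blobs(m,a=15):
    n,l,s,c=cv2.connectedComponentsWithStats((m&roi).astype(np.uint8))
    return [(np.round(c[i],1).tolist(),s[i].tolist()) for i in range(1,n) if s[i][4]>a]
br=((hsv[...,0]>12)&(hsv[...,0]<32)&(hsv[...,1]>130)).astype(np.uint8); br[:, :185]=0; br[:,212:]=0; br[:175]=0;br[203:]=0
b=blobs(br,8);print("brass",b)
dk=(hsv[...,2]<60).astype(np.uint8);print("dark",blobs(dk,40))
# box top by hue of steel
g=((hsv[...,0]>75)&(hsv[...,0]<125)&(hsv[...,2]>70)).astype(np.uint8)&roi
c=max(cv2.findContours(g,0,2)[0],key=cv2.contourArea);q=cv2.approxPolyDP(c,5,True)[:,0];print("top px",q.tolist());print(np.round(ray(d,q,.085),3).tolist())
if b:print(ray(d,[b[0][0]],.111))
cv2.imwrite("pics/crop0.png",cv2.resize(im[150:240,155:245],None,fx=6.6,fy=6.6,interpolation=cv2.INTER_CUBIC))
E
```

```text
brass [([198.2, 188.9], [195, 185, 7, 9, 45])]
dark [([181.0, 212.8], [171, 199, 18, 21, 113]), ([215.2, 219.0], [206, 214, 17, 11, 70])]
top px [[184, 227]]
[[0.399, 0.182, 0.085]]
[[0.51435711 0.12899299 0.111     ]]
```

View pics/crop0.png

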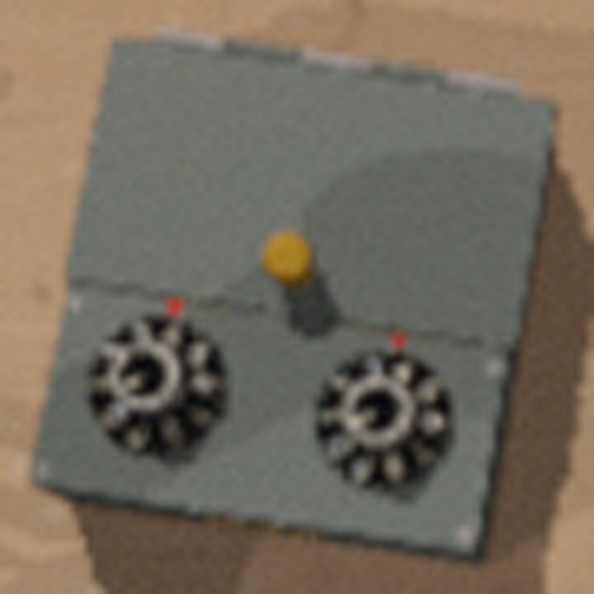

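The crop shows the lid corners near (114,40), (553,102), (482,558), (35,487), skirt centres near (157,388) and (384,422), and red marks at (175,307) and (398,340).

```bash
python3 - <<'E'
from h import *
d=np.load("top0.npy",allow_pickle=True).item()
c=lambda a:(np.array(a,float)+.5)/6.6-.5+[155,150]
W=ray(d,c([(114,40),(553,102),(482,558),(35,487)]),.085)
S=ray(d,c([(157,388),(384,422)]),.09); M=ray(d,c([(175,307),(398,340)]),.086); B=ray(d,c([(288,258)]),.119)
print(np.round(W,3).tolist(),np.round(S,3).tolist(),np.round(M,3).tolist(),B)
loc=np.array([(105,110),(105,-110),(-124,-110),(-124,110),(-67,56),(-67,-56),(0,0)])/1000
wp=np.r_[W,S,B][:,:2]
from scipy.optimize import least_squares
f=lambda p:(box2w(p[:2],p[2],np.c_[loc,0*loc[:,:1]])[:,:2]-wp).ravel()
r=least_squares(f,[.51,.13,-.1]);print(r.x,np.round(r.fun*1000,1))
c0,y=r.x[:2],r.x[2]
print(box2w(c0,y,[(-.067,.056,.11),(-.067,-.056,.11),(0,0,.111),(.109,0,.0805)]))
E
```

```text
[[0.638, 0.216, 0.085], [0.592, -0.002, 0.085], [0.368, 0.044, 0.085], [0.415, 0.258, 0.085]] [[0.459, 0.197, 0.09], [0.436, 0.088, 0.09]] [[0.499, 0.188, 0.086], [0.476, 0.08, 0.086]] [[0.51336649 0.12784523 0.119     ]]
[ 0.51284862  0.12775384 -0.20555351] [-0.3 -2.3  0.8  1.1  1.5  1.3 -1.3  2.5 -0.4 -1.1  0.2 -1.4 -0.5 -0.1]
[[0.4586892  0.19625024 0.11      ]
 [0.43582898 0.08660805 0.11      ]
 [0.51284862 0.12775384 0.111     ]
 [0.61955397 0.10550595 0.0805    ]]
```

```bash
cat >> h.py <<'E'
from scipy.spatial.transform import Rotation as Ro
C0=(0.51285,0.12775);YAW=-0.2055
def goal(p,yaw):  # tool down, tool y along world angle yaw+90deg
    y=np.array([-np.sin(yaw),np.cos(yaw),0]);z=np.array([0,0,-1.]);x=np.cross(y,z)
    return np.array(p,float),Ro.from_matrix(np.c_[x,y,z])
def rel(s,p,yaw):
    p,R=goal(p,yaw);R0=Ro.from_rotvec(s["tool_rot"])
    print("slide",np.round(R0.inv().apply(p-s["position"])*1000,1).tolist(),"rot",np.round((R0.inv()*R).as_rotvec(),3).tolist())
E
python3 - <<'E'
from bench import ctrl
from h import *
rel(ctrl.get_state(),(.45,.14,.30),YAW)
E
```

```text
slide [-349.4, -333.5, -55.8] rot [-0.002, -0.0, -0.228]
```

send_rows:
  motion:
    - {"claw": 1, "slide": [-35, -33, -12], "delta_rot": [0, 0, 0]}
    - {"claw": 1, "slide": [-70, -66, -24], "delta_rot": [0, 0, 0]}
    - {"claw": 1, "slide": [-105, -100, -36], "delta_rot": [0, 0, 0]}
    - {"claw": 1, "slide": [-140, -133, -48], "delta_rot": [0, 0, 0]}
    - {"claw": 1, "slide": [-175, -167, -56], "delta_rot": [0, 0, 0]}

```text
time: 0.6
position: [0.3624, 0.3628, 0.3011]
tool_rot: [0.676, 3.068, 0.001]
ft_force: [0.5, -0.1, 0.8]
grip_width: 0.996
grip_force: 0.0
```

send_rows:
  motion:
    - {"claw": 1, "slide": [-35, -33, 0], "delta_rot": [0, 0, -0.05]}
    - {"claw": 1, "slide": [-70, -66, 0], "delta_rot": [0, 0, -0.1]}
    - {"claw": 1, "slide": [-105, -100, 0], "delta_rot": [0, 0, -0.15]}
    - {"claw": 1, "slide": [-140, -133, 0], "delta_rot": [0, 0, -0.2]}
    - {"claw": 1, "slide": [-174, -167, 0], "delta_rot": [0, 0, -0.228]}

```text
time: 1.1
position: [0.4497, 0.138, 0.3004]
tool_rot: [-0.32, -3.125, -0.0]
ft_force: [0.2, 0.1, 0.8]
grip_width: 0.999
grip_force: 0.0
```

send_rows:
  motion:
    - {"claw": 1, "slide": [0, 0, 0], "delta_rot": [0, 0, 0]}
    - {"claw": 1, "slide": [0, 0, 0], "delta_rot": [0, 0, 0]}

```text
time: 1.3
position: [0.4496, 0.1391, 0.3004]
tool_rot: [-0.328, -3.124, -0.001]
ft_force: [-0.9, 1.2, 0.4]
grip_width: 1.001
grip_force: 0.0
```

```bash
python3 - <<'E'
from bench import ctrl
from h import *
s=ctrl.get_state();print(s["time"],s["position"],s["joint_positions"]);rel(s,(.45,.14,.30),YAW)
d=ctrl.get_image("wrist");np.save("w1.npy",d,allow_pickle=True);cv2.imwrite("pics/w1.png",d["color"]);print(np.round(d["pose"],3).tolist())
for n,p in dict(L=(-.067,.056,.12),R=(-.067,-.056,.12),K=(0,0,.121),ML=(-.03,.056,.086),MR=(-.03,-.056,.086)).items():print(n,proj(d,box2w(C0,YAW,p)))
E
```

```text
1.3 [0.44960133 0.13907726 0.30039587] [-0.6823634  -0.09891194  0.30437139  1.7974074   0.02901324  1.43877177
  0.97857011]
slide [-0.2, 1.0, 0.4] rot [0.001, -0.001, -0.004]
[[0.207, 0.95, 0.234, 0.385], [0.978, -0.201, -0.05, 0.154], [-0.001, 0.239, -0.971, 0.441], [0.0, 0.0, 0.0, 1.0]]
L [[304.97047256 179.24576379]]
R [[211.8305098  179.53138051]]
K [[258.53424541 231.87580537]]
ML [[299.71927165 201.22160662]]
MR [[217.14239517 201.46559581]]
```

View pics/w1.png

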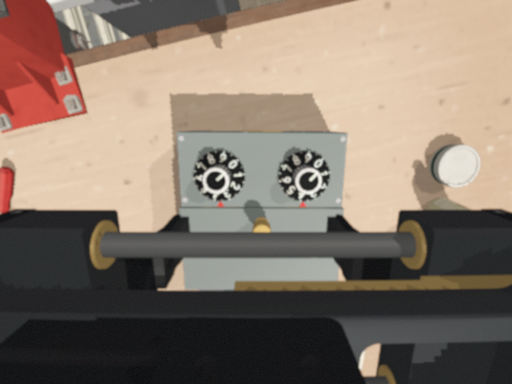

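The wrist view shows both dials: left near (308,179), right near (216,180), with red marks below them at about (303,203) and (221,204). I'll enlarge them turned so the marks are up.

```bash
python3 - <<'E'
from h import *
d=np.load("w1.npy",allow_pickle=True).item();im=d["color"]
o=[]
for cx in (304,219):
    c=im[144:210,cx-33:cx+33]; o.append(cv2.resize(cv2.rotate(c,cv2.ROTATE_180),None,fx=6,fy=6,interpolation=cv2.INTER_CUBIC))
cv2.imwrite("pics/w1c.png",np.hstack(o))
hsv=cv2.cvtColor(im,cv2.COLOR_BGR2HSV)
m=(((hsv[...,0]<8)|(hsv[...,0]>172))&(hsv[...,1]>120)).astype(np.uint8);m[:195]=0;m[212:]=0;m[:,:190]=0;m[:,340:]=0
n,l,s,c=cv2.connectedComponentsWithStats(m);print("red",c[1:],s[1:,4], ray(d,c[1:],.086))
dk=(hsv[...,2]<70).astype(np.uint8);dk[:147]=0;dk[203:]=0;dk[:,:190]=0;dk[:,333:]=0
for c in cv2.findContours(dk,0,2)[0]:
    if cv2.contourArea(c)>400:(x,r)=cv2.minEnclosingCircle(c);print("skirt",x,r,cv2.fitEllipse(c),ray(d,[cv2.fitEllipse(c)[0]],.088))
print(box2w(C0,YAW,[(-.067,.056,.09),(-.067,-.056,.09)]))
E
```

```text
red [[220.11111111 204.55555556]
 [302.17647059 204.64705882]] [18 17] [[0.47712855 0.0819476  0.086     ]
 [0.50037348 0.19114109 0.086     ]]
[[0.45868691 0.1962435  0.09      ]
 [0.43583257 0.08660009 0.09      ]]
```

View pics/w1c.png

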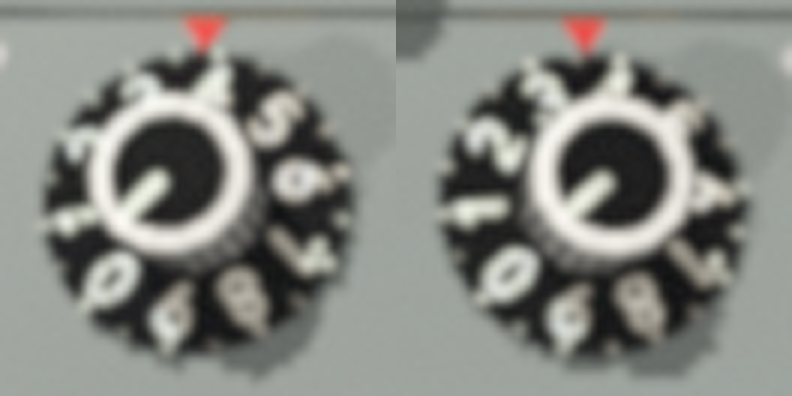

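The enlargement shows the left dial with the mark between 3 and 4 (nearer 4), the right dial with the mark about midway between 3 and 4; the white pointer lines aim at the 0s. I'll get exact readings from the figures and pointer.

```bash
python3 - <<'E'
from h import *
d=np.load("w1.npy",allow_pickle=True).item()
C=(C0[0]+.0005,C0[1]+.0012)
def nat(cx,uv,off): 
    uv=np.array(uv,float)-[off,0]; uv=(uv+.5)/6-.5
    return np.c_[cx+32-uv[:,0],209-uv[:,1]]
inv=lambda W:(W-[*C,0])@box2w((0,0),YAW,np.eye(3)).T@np.eye(3) if 0 else np.c_[(W[:,:2]-C)@np.array([[np.cos(YAW),-np.sin(YAW)],[np.sin(YAW),np.cos(YAW)]]),W[:,2]]
for nm,cx,off,ring,ptr,figs in (("L",304,0,(171,174),[(160,183),(122,215)],{0:(112,277),1:(72,218),2:(84,145),5:(276,118),6:(297,180),7:(305,255),8:(245,295),9:(172,312)}),
                       ("R",219,396,(609,174),[(605,183),(568,213)],{0:(510,272),1:(478,210),2:(496,146),3:(546,97),4:(617,75),6:(712,193),8:(640,300),9:(568,312)})):
    b=inv(ray(d,nat(cx,[ring],off),.12))[0];p=inv(ray(d,nat(cx,ptr,off),.12))
    v=p[1]-p[0]; print(nm,"knob centre box",np.round(b*1000,1),"n",(np.arctan2(v[1],v[0])/.6283)%10)
    k=np.array(list(figs));f=inv(ray(d,nat(cx,[figs[i] for i in k],off),.09))[:,:2]*1000
    A=np.c_[2*f,np.ones(len(f))];x=np.linalg.lstsq(A,(f**2).sum(1),rcond=None)[0];print(" ring centre",x[:2],"r",(x[2]+x[0]**2+x[1]**2)**.5)
    g=f-x[:2];n=(np.arctan2(g[:,1],g[:,0])/.6283+k)%10;print(" ",np.round(n,2))
E
```

```text
L knob centre box [-65.8  58.3 120. ] n 3.6527900067287957
 ring centre [-64.74058732  59.4372698 ] r 25.60625896167253
  [3.81 3.79 3.79 3.72 3.74 3.74 3.84 3.81]
R knob centre box [-66.1 -52.4 120. ] n 3.569108702579889
 ring centre [-64.64568429 -54.36193862] r 25.6505361586777
  [3.64 3.71 3.77 3.71 3.68 3.51 3.55 3.56]
```

```bash
sed -i 's/^C0=.*/C0=(0.5147,0.1302);YAW=-0.2055/' h.py; python3 - <<'E'
from bench import ctrl
from h import *
rel(ctrl.get_state(),[*box2w(C0,YAW,(-.067,.056,0))[0][:2],.116],YAW)
print(box2w(C0,YAW,(-.067,.056,0)))
E
```

```text
slide [0.6, 59.1, 184.3] rot [0.0, -0.001, -0.0]
[[0.46053691 0.1986935  0.        ]]
```

send_rows:
  motion:
    - {"claw": 1, "slide": [1, 30, 30], "delta_rot": [0, 0, 0]}
    - {"claw": 1, "slide": [1, 59, 65], "delta_rot": [0, 0, 0]}
    - {"claw": 1, "slide": [1, 59, 110], "delta_rot": [0, 0, 0]}
    - {"claw": 1, "slide": [1, 59, 150], "delta_rot": [0, 0, 0]}
    - {"claw": 1, "slide": [1, 59, 183], "delta_rot": [0, 0, 0]}

```text
time: 1.85
position: [0.4585, 0.1999, 0.1148]
tool_rot: [-0.316, -3.123, 0.002]
ft_force: [0.4, -0.6, -0.6]
grip_width: 0.998
grip_force: 0.0
```

send_rows:
  motion:
    - {"claw": 1, "slide": [0, 0, 0], "delta_rot": [0, 0, 0]}
    - {"claw": -0.4, "slide": [0, 0, 0], "delta_rot": [0, 0, 0]}
    - {"claw": -0.4, "slide": [0, 0, 0], "delta_rot": [0, 0, 0]}
    - {"claw": -0.4, "slide": [0, 0, 0], "delta_rot": [0, 0, 0]}
    - {"claw": -0.4, "slide": [0, 0, 0], "delta_rot": [0, 0, 0]}
  grip_force: 15

```text
time: 2.35
position: [0.4615, 0.1986, 0.1192]
tool_rot: [0.322, 3.123, 0.003]
ft_force: [-1.1, -0.9, -0.1]
grip_width: 0.721
grip_force: 0.0
```

send_rows:
  motion:
    - {"claw": -1, "slide": [0, 0, 2], "delta_rot": [0, 0, 0]}
    - {"claw": -1, "slide": [0, 0, 2], "delta_rot": [0, 0, 0]}
    - {"claw": -1, "slide": [0, 0, 2], "delta_rot": [0, 0, 0]}
    - {"claw": -1, "slide": [0, 0, 2], "delta_rot": [0, 0, 0]}
    - {"claw": -1, "slide": [0, 0, 2], "delta_rot": [0, 0, 0]}
  grip_force: 20

```text
time: 2.85
position: [0.4608, 0.199, 0.1156]
tool_rot: [0.322, 3.124, 0.002]
ft_force: [1.4, 2.8, -1.5]
grip_width: 0.363
grip_force: 20.0
```

```bash
python3 - <<'E'
from bench import ctrl
s=ctrl.get_state();print({k:s[k].round(3) if hasattr(s[k],'round') else s[k] for k in s})
E
```

```text
{'time': 2.85, 'joint_positions': array([-0.713,  0.112,  0.268,  1.978, -0.035,  1.055,  0.936]), 'qd': array([-0.001,  0.003, -0.   ,  0.   ,  0.001,  0.002,  0.002]), 'joint_torque': array([ 1.3280e+00, -3.3272e+01,  2.2840e+00, -2.7034e+01,  7.2200e-01,
        9.1500e-01,  2.8000e-02]), 'position': array([0.461, 0.199, 0.116]), 'tool_rot': array([3.220e-01, 3.124e+00, 2.000e-03]), 'ft_force': array([ 1.442,  2.837, -1.519]), 'torque': array([ 0.665, -0.29 , -0.122]), 'grip_force': 20.00158738810569, 'grip_width': 0.3627317586712702}
```

send_rows:
  motion:
    - {"claw": -1, "slide": [0, 0, 2], "delta_rot": [0, 0, 0.12]}
    - {"claw": -1, "slide": [0, 0, 2], "delta_rot": [0, 0, 0.25]}
    - {"claw": -1, "slide": [0, 0, 2], "delta_rot": [0, 0, 0.37]}
    - {"claw": -1, "slide": [0, 0, 2], "delta_rot": [0, 0, 0.49]}
    - {"claw": -1, "slide": [0, 0, 2], "delta_rot": [0, 0, 0.49]}

```text
time: 3.35
position: [0.4612, 0.1997, 0.1155]
tool_rot: [1.074, 2.952, 0.005]
ft_force: [-2.4, 3.3, 9.5]
grip_width: 0.358
grip_force: 20.0
```

```bash
python3 - <<'E'
from bench import ctrl
s=ctrl.get_state();print({k:s[k].round(3) if hasattr(s[k],'round') else s[k] for k in ('joint_positions','tool_rot','position','ft_force','torque','grip_width')})
E
```

```text
{'joint_positions': array([-0.741,  0.112,  0.298,  1.978, -0.04 ,  1.054,  0.448]), 'tool_rot': array([1.074, 2.952, 0.005]), 'position': array([0.461, 0.2  , 0.116]), 'ft_force': array([-2.4  ,  3.258,  9.465]), 'torque': array([ 0.382,  0.625, -0.042]), 'grip_width': 0.3580114911723773}
```

send_rows:
  motion:
    - {"claw": 0.3, "slide": [0, 0, -2], "delta_rot": [0, 0, 0]}
    - {"claw": 0.5, "slide": [0, 0, -2], "delta_rot": [0, 0, 0]}
    - {"claw": 1, "slide": [0, 0, -3], "delta_rot": [0, 0, 0]}
    - {"claw": 1, "slide": [0, 0, -30], "delta_rot": [0, 0, 0]}
    - {"claw": 1, "slide": [0, 0, -70], "delta_rot": [0, 0, 0]}

```text
time: 3.85
position: [0.4587, 0.1965, 0.1817]
tool_rot: [-1.07, -2.95, 0.009]
ft_force: [1.6, 0.0, 0.0]
grip_width: 0.729
grip_force: 0.0
```

```bash
python3 - <<'E'
from bench import ctrl
from h import *
s=ctrl.get_state();print(s["position"]);rel(s,(.45,.14,.30),YAW-.49)
E
```

```text
[0.45870818 0.19654257 0.18166468]
slide [-29.4, -49.7, -118.1] rot [-0.007, -0.002, -0.001]
```

send_rows:
  motion:
    - {"claw": 1, "slide": [-10, -15, -40], "delta_rot": [0, 0, 0]}
    - {"claw": 1, "slide": [-20, -30, -80], "delta_rot": [0, 0, 0]}
    - {"claw": 1, "slide": [-29, -49, -118], "delta_rot": [0, 0, 0]}
    - {"claw": 1, "slide": [-29, -49, -118], "delta_rot": [0, 0, 0]}
    - {"claw": 1, "slide": [-29, -49, -118], "delta_rot": [0, 0, 0]}

```text
time: 4.35
position: [0.4518, 0.1413, 0.3022]
tool_rot: [1.073, 2.952, 0.003]
ft_force: [0.6, 0.4, -0.6]
grip_width: 0.996
grip_force: 0.0
```

```bash
cat > look.py <<'E'
import sys
from bench import ctrl
from h import *
n=sys.argv[1]
s=ctrl.get_state();print(s["time"],s["position"].round(4),s["joint_positions"].round(2));d=ctrl.get_image("wrist");np.save(n+".npy",d,allow_pickle=True)
# rectify the skirt plane (z .09) into box axes, mark up: 0.25 mm/px... panels 80 mm square
o=[]
for y in (.056,-.056):
    u,v=np.meshgrid(np.linspace(-.045,.045,400),np.linspace(-.045,.045,400))
    P=box2w(C0,YAW,np.c_[(-.067-v).ravel(),(y-u).ravel(),np.full(u.size,.09)])
    m=proj(d,P).astype(np.float32).reshape(400,400,2);o.append(cv2.remap(d["color"],m[...,0],m[...,1],cv2.INTER_CUBIC))
cv2.imwrite(f"pics/{n}.png",np.hstack(o))
E
python3 look.py w2
```

```text
4.35 [0.4518 0.1413 0.3022] [-0.71 -0.1   0.33  1.79  0.03  1.44  0.49]
```

View pics/w2.png

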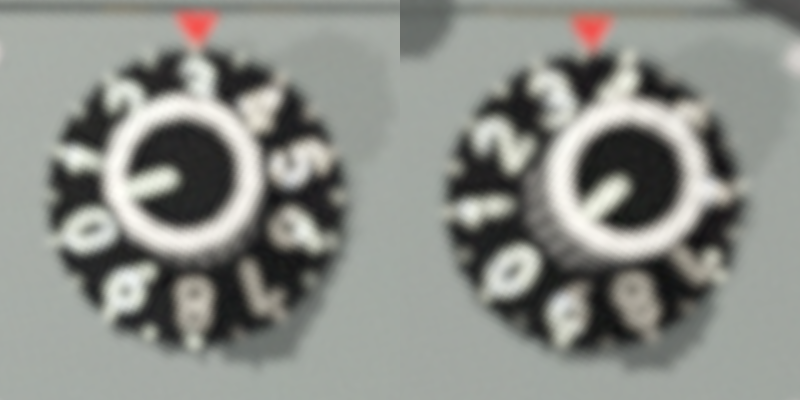

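Left dial now reads 3 at the mark (3 at (198,78) under the mark at (195,30)). Right dial still reads about 3.62, with its 0 at (514,270); it needs +2.12 rad anticlockwise.

```bash
python3 - <<'E'
from bench import ctrl
from h import *
rel(ctrl.get_state(),[*box2w(C0,YAW,(-.067,-.056,0))[0][:2],.117],YAW-1.29)
E
```

```text
slide [-23.6, -48.9, 183.9] rot [-0.001, -0.0, 0.8]
```

send_rows:
  motion:
    - {"claw": 1, "slide": [-10, -24, 15], "delta_rot": [0, 0, 0.14]}
    - {"claw": 1, "slide": [-24, -49, 30], "delta_rot": [0, 0, 0.28]}
    - {"claw": 1, "slide": [-24, -49, 50], "delta_rot": [0, 0, 0.42]}
    - {"claw": 1, "slide": [-24, -49, 70], "delta_rot": [0, 0, 0.56]}
    - {"claw": 1, "slide": [-24, -49, 90], "delta_rot": [0, 0, 0.7]}

```text
time: 4.9
position: [0.4372, 0.0889, 0.2088]
tool_rot: [-2.024, -2.401, 0.005]
ft_force: [0.5, 1.0, 0.5]
grip_width: 0.999
grip_force: 0.0
```

send_rows:
  motion:
    - {"claw": 1, "slide": [0, 0, 30], "delta_rot": [0, 0, 0.1]}
    - {"claw": 1, "slide": [0, 0, 60], "delta_rot": [0, 0, 0.1]}
    - {"claw": 0.7, "slide": [0, 0, 93], "delta_rot": [0, 0, 0.1]}
    - {"claw": 0.4, "slide": [0, 0, 93], "delta_rot": [0, 0, 0.1]}
    - {"claw": 0.2, "slide": [0, 0, 93], "delta_rot": [0, 0, 0.1]}

```text
time: 5.4
position: [0.4375, 0.0888, 0.1176]
tool_rot: [-2.135, -2.303, 0.005]
ft_force: [0.3, 0.9, -0.1]
grip_width: 0.811
grip_force: 0.0
```

send_rows:
  motion:
    - {"claw": -1, "slide": [0, 0, 0], "delta_rot": [0, 0, 0]}
    - {"claw": -1, "slide": [0, 0, 0], "delta_rot": [0, 0, 0]}
    - {"claw": -1, "slide": [0, 0, 0], "delta_rot": [0, 0, 0]}
    - {"claw": -1, "slide": [0, 0, 0], "delta_rot": [0, 0, 0]}
    - {"claw": -1, "slide": [0, 0, 0], "delta_rot": [0, 0, 0]}
  grip_force: 20

```text
time: 5.9
position: [0.4387, 0.0889, 0.119]
tool_rot: [2.136, 2.303, 0.001]
ft_force: [-0.1, -0.5, 3.0]
grip_width: 0.363
grip_force: 20.1
```

```bash
python3 - <<'E'
from bench import ctrl
s=ctrl.get_state();print({k:s[k].round(3) if hasattr(s[k],'round') else s[k] for k in ('joint_positions','tool_rot','position','ft_force','torque','grip_width','grip_force')})
E
```

```text
{'joint_positions': array([-0.612, -0.014,  0.353,  2.096,  0.005,  1.058, -0.187]), 'tool_rot': array([2.136e+00, 2.303e+00, 1.000e-03]), 'position': array([0.439, 0.089, 0.119]), 'ft_force': array([-0.064, -0.522,  3.002]), 'torque': array([-0.062,  0.03 ,  0.018]), 'grip_width': 0.363142370137445, 'grip_force': 20.089416126720607}
```

send_rows:
  motion:
    - {"claw": -1, "slide": [0, 0, 0], "delta_rot": [0, 0, -0.14]}
    - {"claw": -1, "slide": [0, 0, 0], "delta_rot": [0, 0, -0.28]}
    - {"claw": -1, "slide": [0, 0, 0], "delta_rot": [0, 0, -0.42]}
    - {"claw": -1, "slide": [0, 0, 0], "delta_rot": [0, 0, -0.56]}
    - {"claw": -1, "slide": [0, 0, 0], "delta_rot": [0, 0, -0.7]}

```text
time: 6.4
position: [0.4389, 0.089, 0.119]
tool_rot: [1.209, 2.899, 0.002]
ft_force: [-0.1, 0.5, 1.5]
grip_width: 0.361
grip_force: 20.0
```

send_rows:
  motion:
    - {"claw": -1, "slide": [0, 0, 0], "delta_rot": [0, 0, -0.14]}
    - {"claw": -1, "slide": [0, 0, 0], "delta_rot": [0, 0, -0.28]}
    - {"claw": -1, "slide": [0, 0, 0], "delta_rot": [0, 0, -0.42]}
    - {"claw": -1, "slide": [0, 0, 0], "delta_rot": [0, 0, -0.56]}
    - {"claw": -1, "slide": [0, 0, 0], "delta_rot": [0, 0, -0.7]}

```text
time: 6.9
position: [0.439, 0.0893, 0.119]
tool_rot: [0.142, 3.137, 0.002]
ft_force: [0.3, 1.7, -0.1]
grip_width: 0.361
grip_force: 20.0
```

send_rows:
  motion:
    - {"claw": -1, "slide": [0, 0, 0], "delta_rot": [0, 0, -0.14]}
    - {"claw": -1, "slide": [0, 0, 0], "delta_rot": [0, 0, -0.28]}
    - {"claw": -1, "slide": [0, 0, 0], "delta_rot": [0, 0, -0.42]}
    - {"claw": -1, "slide": [0, 0, 0], "delta_rot": [0, 0, -0.56]}
    - {"claw": -1, "slide": [0, 0, 0], "delta_rot": [0, 0, -0.7]}

```text
time: 7.4
position: [0.439, 0.0895, 0.119]
tool_rot: [-0.943, 2.995, 0.001]
ft_force: [1.2, 1.5, 0.4]
grip_width: 0.361
grip_force: 20.0
```

send_rows:
  motion:
    - {"claw": -1, "slide": [0, 0, 0], "delta_rot": [0, 0, -0.02]}
    - {"claw": -1, "slide": [0, 0, 0], "delta_rot": [0, 0, -0.02]}
    - {"claw": -1, "slide": [0, 0, 0], "delta_rot": [0, 0, -0.02]}

```text
time: 7.7
position: [0.439, 0.0895, 0.119]
tool_rot: [-0.961, 2.989, 0.001]
ft_force: [0.6, 2.5, 2.5]
grip_width: 0.361
grip_force: 20.0
```

send_rows:
  motion:
    - {"claw": 0.3, "slide": [0, 0, 0], "delta_rot": [0, 0, 0]}
    - {"claw": 0.5, "slide": [0, 0, 0], "delta_rot": [0, 0, 0]}
    - {"claw": 1, "slide": [0, 0, -1], "delta_rot": [0, 0, 0]}
    - {"claw": 1, "slide": [0, 0, -30], "delta_rot": [0, 0, 0]}
    - {"claw": 1, "slide": [0, 0, -70], "delta_rot": [0, 0, 0]}

```text
time: 8.2
position: [0.4365, 0.0878, 0.1872]
tool_rot: [0.962, -2.985, 0.002]
ft_force: [0.5, 0.8, 1.4]
grip_width: 0.727
grip_force: 0.0
```

```bash
python3 - <<'E'
from bench import ctrl
from h import *
s=ctrl.get_state();print(s["position"],s["joint_positions"]);rel(s,(.45,.14,.30),YAW)
E
```

```text
[0.43648351 0.08778038 0.18724931] [-0.63510509 -0.09053139  0.35924167  2.01652533  0.03517755  1.21596847
  1.90449402]
slide [-40.8, 34.6, -113.0] rot [-0.002, -0.006, 0.829]
```

send_rows:
  motion:
    - {"claw": 1, "slide": [-10, 8, -28], "delta_rot": [0, 0, 0.14]}
    - {"claw": 1, "slide": [-20, 17, -56], "delta_rot": [0, 0, 0.28]}
    - {"claw": 1, "slide": [-30, 26, -84], "delta_rot": [0, 0, 0.42]}
    - {"claw": 1, "slide": [-41, 35, -113], "delta_rot": [0, 0, 0.56]}
    - {"claw": 1, "slide": [-41, 35, -113], "delta_rot": [0, 0, 0.7]}

```text
time: 8.7
position: [0.4529, 0.1435, 0.3054]
tool_rot: [0.125, 3.133, 0.005]
ft_force: [1.0, -0.3, 0.3]
grip_width: 0.992
grip_force: 0.0
```

send_rows:
  motion:
    - {"claw": 1, "slide": [0, 0, 0], "delta_rot": [0, 0, 0.13]}
    - {"claw": 1, "slide": [0, 0, 0], "delta_rot": [0, 0, 0.13]}
    - {"claw": 1, "slide": [0, 0, 0], "delta_rot": [0, 0, 0.13]}

```text
time: 9.0
position: [0.4511, 0.1408, 0.3012]
tool_rot: [-0.319, -3.125, 0.001]
ft_force: [0.8, -0.6, 0.8]
grip_width: 1.002
grip_force: 0.0
```

```bash
sed -i 's/^C0=.*/C0=(0.5153,0.1306);YAW=-0.2055/' h.py; python3 look.py w3; python3 - <<'E'
from bench import ctrl
from h import *
rel(ctrl.get_state(),[*C0,.116],YAW)
E
```

```text
9.0 [0.4511 0.1408 0.3012] [-0.64 -0.09  0.26  1.79  0.02  1.44  0.99]
slide [-65.0, 3.1, 185.2] rot [-0.001, -0.001, 0.002]
```

View pics/w3.png

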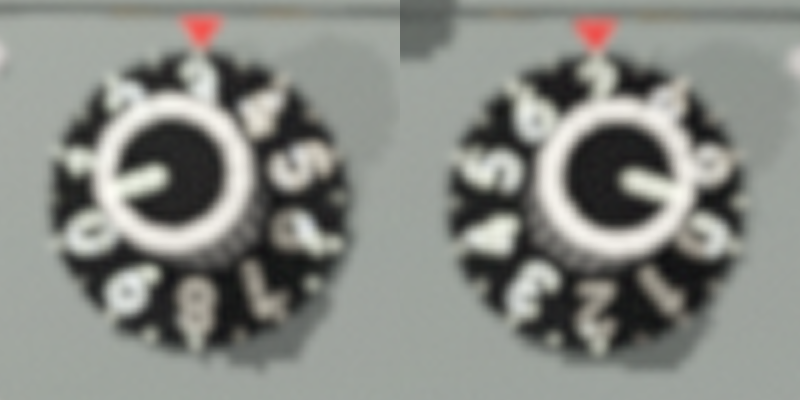

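Both dials are right: 3 at (200,80) under the left mark and 7 at (597,78) under the right mark. Next is the lid knob.

send_rows:
  motion:
    - {"claw": 1, "slide": [-35, 2, 30], "delta_rot": [0, 0, 0]}
    - {"claw": 1, "slide": [-65, 3, 70], "delta_rot": [0, 0, 0]}
    - {"claw": 1, "slide": [-65, 3, 110], "delta_rot": [0, 0, 0]}
    - {"claw": 0.5, "slide": [-65, 3, 150], "delta_rot": [0, 0, 0]}
    - {"claw": 0, "slide": [-65, 3, 186], "delta_rot": [0, 0, 0]}

```text
time: 9.55
position: [0.515, 0.1303, 0.1133]
tool_rot: [-0.32, -3.124, 0.001]
ft_force: [0.4, 0.2, -0.4]
grip_width: 0.896
grip_force: 0.0
```

send_rows:
  motion:
    - {"claw": -0.2, "slide": [0, 0, 0], "delta_rot": [0, 0, 0]}
    - {"claw": -1, "slide": [0, 0, 0], "delta_rot": [0, 0, 0]}
    - {"claw": -1, "slide": [0, 0, 0], "delta_rot": [0, 0, 0]}
    - {"claw": -1, "slide": [0, 0, 0], "delta_rot": [0, 0, 0]}
    - {"claw": -1, "slide": [0, 0, 0], "delta_rot": [0, 0, 0]}
  grip_force: 25

```text
time: 10.05
position: [0.5164, 0.1312, 0.1172]
tool_rot: [0.322, 3.123, 0.002]
ft_force: [0.3, -0.0, -0.3]
grip_width: 0.449
grip_force: 0.0
```

send_rows:
  motion:
    - {"claw": -1, "slide": [0, 0, 0], "delta_rot": [0, 0, 0]}
    - {"claw": -1, "slide": [0, 0, 0], "delta_rot": [0, 0, 0]}
    - {"claw": -1, "slide": [0, 0, 0], "delta_rot": [0, 0, 0]}

```text
time: 10.35
position: [0.5156, 0.13, 0.1161]
tool_rot: [0.323, 3.125, -0.001]
ft_force: [-2.1, -2.7, 5.0]
grip_width: 0.265
grip_force: 25.0
```

```bash
python3 - <<'E'
from bench import ctrl
from h import *
s=ctrl.get_state();print(s["position"],s["ft_force"]);rel(s,[*C0,.114],YAW)
h=np.array([.109,.0805]);v=np.array([-.109,.0305])
for a in np.arange(0,1.37,.085):
    p=h+[v[0]*np.cos(a)+v[1]*np.sin(a),-v[0]*np.sin(a)+v[1]*np.cos(a)]
    print(round(a,3),"slide x,z from start",np.round([-p[0]*1000,-(p[1]-.111)*1000],1))
E
```

```text
[0.5156207  0.13001504 0.11609388] [-2.07861968 -2.7371411   4.99939441]
slide [0.4, 0.5, 2.1] rot [-0.001, 0.0, -0.001]
0.0 slide x,z from start [-0. -0.]
0.085 slide x,z from start [-3.  -9.1]
0.17 slide x,z from start [ -6.7 -18. ]
0.255 slide x,z from start [-11.2 -26.5]
0.34 slide x,z from start [-16.4 -34.6]
0.425 slide x,z from start [-22.3 -42.2]
0.51 slide x,z from start [-28.8 -49.3]
0.595 slide x,z from start [-35.8 -55.9]
0.68 slide x,z from start [-43.4 -61.8]
0.765 slide x,z from start [-51.5 -67. ]
0.85 slide x,z from start [-60.  -71.5]
0.935 slide x,z from start [-68.8 -75.3]
1.02 slide x,z from start [-77.9 -78.3]
1.105 slide x,z from start [-87.3 -80.6]
1.19 slide x,z from start [-96.8 -82. ]
1.275 slide x,z from start [-106.4  -82.7]
1.36 slide x,z from start [-116.   -82.5]
```

send_rows:
  motion:
    - {"claw": -1, "slide": [-1, 0, -4], "delta_rot": [0, 0, 0]}
    - {"claw": -1, "slide": [-3, 0, -9], "delta_rot": [0, 0, 0]}
    - {"claw": -1, "slide": [-5, 0, -14], "delta_rot": [0, 0, 0]}
    - {"claw": -1, "slide": [-7, 0, -18], "delta_rot": [0, 0, 0]}
    - {"claw": -1, "slide": [-7, 0, -18], "delta_rot": [0, 0, 0]}

```text
time: 10.85
position: [0.5215, 0.1288, 0.1336]
tool_rot: [-0.323, -3.122, 0.002]
ft_force: [-3.8, -2.8, -2.7]
grip_width: 0.265
grip_force: 25.0
```

```bash
python3 - <<'E'
from bench import ctrl
s=ctrl.get_state();print({k:s[k].round(3) if hasattr(s[k],'round') else s[k] for k in ('joint_positions','position','ft_force','torque','grip_width','grip_force')})
E
```

```text
{'joint_positions': array([-0.587,  0.17 ,  0.324,  1.877, -0.06 ,  1.107,  1.125]), 'position': array([0.521, 0.129, 0.134]), 'ft_force': array([-3.787, -2.789, -2.744]), 'torque': array([-0.687,  0.889, -0.016]), 'grip_width': 0.26474700879204655, 'grip_force': 25.00198001973331}
```

send_rows:
  motion:
    - {"claw": -1, "slide": [-4, 0, -8.5], "delta_rot": [0, 0, 0]}
    - {"claw": -1, "slide": [-9.5, 0, -16.5], "delta_rot": [0, 0, 0]}
    - {"claw": -1, "slide": [-15.5, 0, -24], "delta_rot": [0, 0, 0]}
    - {"claw": -1, "slide": [-22, 0, -31.5], "delta_rot": [0, 0, 0]}
    - {"claw": -1, "slide": [-29, 0, -38], "delta_rot": [0, 0, 0]}

```text
time: 11.35
position: [0.5503, 0.1226, 0.1725]
tool_rot: [-0.323, -3.123, 0.002]
ft_force: [-3.9, -4.8, -2.6]
grip_width: 0.268
grip_force: 25.0
```

send_rows:
  motion:
    - {"claw": -1, "slide": [-7.5, 0, -6], "delta_rot": [0, 0, 0]}
    - {"claw": -1, "slide": [-15.5, 0, -11], "delta_rot": [0, 0, 0]}
    - {"claw": -1, "slide": [-24, 0, -15.5], "delta_rot": [0, 0, 0]}
    - {"claw": -1, "slide": [-33, 0, -19.5], "delta_rot": [0, 0, 0]}
    - {"claw": -1, "slide": [-42, 0, -22.5], "delta_rot": [0, 0, 0]}

```text
time: 11.85
position: [0.5923, 0.1135, 0.1955]
tool_rot: [-0.324, -3.125, 0.002]
ft_force: [-3.2, -4.2, -1.0]
grip_width: 0.273
grip_force: 25.0
```

```bash
python3 - <<'E'
from bench import ctrl
from h import *
s=ctrl.get_state();print(s["position"],s["ft_force"],s["torque"],s["grip_width"]);rel(s,[*box2w(C0,YAW,(.0779,0,0))[0][:2],.116+.0783],YAW)
E
```

```text
[0.59234728 0.1134767  0.19548708] [-3.21747344 -4.2209672  -1.00745112] [-0.96420391  0.89771221 -0.02605755] 0.272813679339957
slide [1.0, 1.0, 1.2] rot [-0.001, 0.0, -0.001]
```

send_rows:
  motion:
    - {"claw": -1, "slide": [-9.5, 0, -2.5], "delta_rot": [0, 0, 0]}
    - {"claw": -1, "slide": [-19, 0, -4], "delta_rot": [0, 0, 0]}
    - {"claw": -1, "slide": [-28.5, 0, -4.5], "delta_rot": [0, 0, 0]}
    - {"claw": -1, "slide": [-35, 0, -4.5], "delta_rot": [0, 0, 0]}
    - {"claw": -1, "slide": [-38, 0, -4], "delta_rot": [0, 0, 0]}

```text
time: 12.35
position: [0.6309, 0.1051, 0.1999]
tool_rot: [0.325, 3.122, -0.002]
ft_force: [-1.1, -4.8, 2.1]
grip_width: 0.269
grip_force: 25.0
```

send_rows:
  motion:
    - {"claw": -1, "slide": [-2, 0, 0], "delta_rot": [0, 0, 0]}
    - {"claw": -1, "slide": [-2, 0, 0], "delta_rot": [0, 0, 0]}
    - {"claw": -1, "slide": [-2, 0, 0], "delta_rot": [0, 0, 0]}

```text
time: 12.65
position: [0.6319, 0.1049, 0.1998]
tool_rot: [0.325, 3.123, -0.002]
ft_force: [-3.1, -5.0, 0.6]
grip_width: 0.267
grip_force: 25.0
```

```bash
python3 - <<'E'
from bench import ctrl
from h import *
s=ctrl.get_state();print(s["position"],s["ft_force"],s["torque"],s["grip_width"]);rel(s,[*box2w(C0,YAW,(.116,0,0))[0][:2],.116+.0825],YAW)
d=ctrl.get_image("side");cv2.imwrite("pics/s2.png",cv2.resize(d["color"][60:240,150:350],None,fx=3,fy=3,interpolation=cv2.INTER_CUBIC))
E
```

```text
[0.63186472 0.10493869 0.19979004] [-3.13065489 -4.96423114  0.57686389] [-1.0584006  0.7498626 -0.0048195] 0.2673545824892431
slide [3.4, 1.3, 1.3] rot [-0.001, 0.002, -0.002]
```

View pics/s2.png

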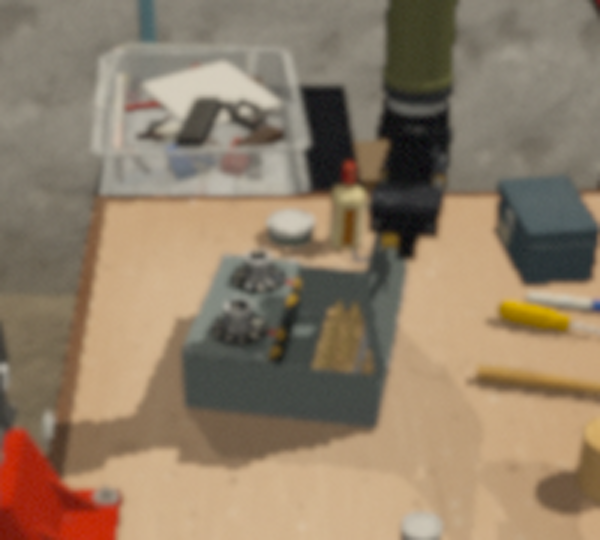

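The side crop shows the lid standing up at about (390,310) with the knob held at (390,240), and bystanders untouched. I'll nudge it slightly further to feel the stop.

send_rows:
  motion:
    - {"claw": -1, "slide": [-1, 0, 0], "delta_rot": [0, 0, 0]}
    - {"claw": -1, "slide": [-2, 0, 0], "delta_rot": [0, 0, 0]}
    - {"claw": -1, "slide": [-3, 0, 0], "delta_rot": [0, 0, 0]}
    - {"claw": -1, "slide": [-4, 0, 0], "delta_rot": [0, 0, 0]}
    - {"claw": -1, "slide": [-4, 0, 0], "delta_rot": [0, 0, 0]}

```text
time: 13.2
position: [0.6336, 0.1045, 0.1996]
tool_rot: [-0.324, -3.121, 0.003]
ft_force: [-8.4, -4.9, 4.2]
grip_width: 0.267
grip_force: 25.0
```

The stop is felt: 4 mm commanded, 1.7 mm moved, 8 N. Release and rise.

send_rows:
  motion:
    - {"claw": -0.2, "slide": [2, 0, 0], "delta_rot": [0, 0, 0]}
    - {"claw": 0.2, "slide": [2, 0, 0], "delta_rot": [0, 0, 0]}
    - {"claw": 0.6, "slide": [2, 0, 0], "delta_rot": [0, 0, 0]}
    - {"claw": 1, "slide": [2, 0, 0], "delta_rot": [0, 0, 0]}
    - {"claw": 1, "slide": [2, 0, 0], "delta_rot": [0, 0, 0]}

```text
time: 13.7
position: [0.6334, 0.1069, 0.1984]
tool_rot: [0.322, 3.124, 0.001]
ft_force: [0.9, 0.2, 0.4]
grip_width: 0.637
grip_force: 0.0
```

send_rows:
  motion:
    - {"claw": 1, "slide": [0, 0, -15], "delta_rot": [0, 0, 0]}
    - {"claw": 1, "slide": [0, 0, -40], "delta_rot": [0, 0, 0]}
    - {"claw": 1, "slide": [0, 0, -70], "delta_rot": [0, 0, 0]}
    - {"claw": 1, "slide": [0, 0, -110], "delta_rot": [0, 0, 0]}
    - {"claw": 1, "slide": [0, 0, -140], "delta_rot": [0, 0, 0]}

```text
time: 14.2
position: [0.6334, 0.1063, 0.342]
tool_rot: [0.322, 3.122, 0.002]
ft_force: [0.8, 1.5, -0.1]
grip_width: 0.984
grip_force: 0.0
```

send_rows:
  motion:
    - {"claw": 1, "slide": [0, 0, 0], "delta_rot": [0, 0, 0]}
    - {"claw": 1, "slide": [0, 0, 0], "delta_rot": [0, 0, 0]}
    - {"claw": 1, "slide": [0, 0, 0], "delta_rot": [0, 0, 0]}
    - {"claw": 1, "slide": [0, 0, 0], "delta_rot": [0, 0, 0]}
    - {"claw": 1, "slide": [0, 0, 0], "delta_rot": [0, 0, 0]}

```text
time: 14.7
position: [0.6326, 0.1063, 0.337]
tool_rot: [-0.322, -3.123, 0.001]
ft_force: [-0.6, 0.2, 0.2]
grip_width: 0.999
grip_force: 0.0
```

```bash
python3 - <<'E'
from bench import ctrl
from h import *
s=ctrl.get_state();print(s["position"],s["ft_force"],s["grip_width"])
d=ctrl.get_image("side");cv2.imwrite("pics/s3.png",cv2.resize(d["color"][110:220,190:320],None,fx=5,fy=5,interpolation=cv2.INTER_CUBIC))
print("knob px at 1.36:",proj(d,box2w(C0,YAW,(.116,0,.1935)))," crop",(proj(d,box2w(C0,YAW,(.116,0,.1935)))-[190,110])*5, "at 1.2:",(proj(d,box2w(C0,YAW,(.0979,0,.193)))-[190,110])*5)
E
```

```text
[0.63257446 0.1063032  0.33696382] [-0.55886782  0.19486116  0.24088466] 0.9985074012391121
knob px at 1.36: [[284.82224484 139.21970619]]  crop [[474.11122421 146.09853096]] at 1.2: [[447.60024984 144.38385921]]
```

View pics/s3.png

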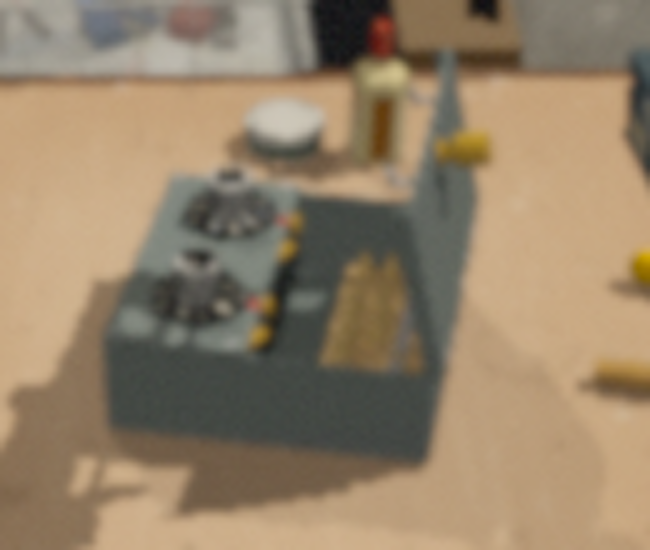

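The lid stands on its own with the gripper clear; the knob is at (475,148), where the fully open lid should put it (474,146).

```bash
python3 -c "
from bench import ctrl
print(ctrl.close_job())"
```

```text
the job is handed in; nothing more can be done
None
```

I set the left dial to 3 and the right to 7, raised the lid until it hit its stop and left it standing open on its own with the gripper clear, then handed the job in at about 15 s. I couldn't see the stay's knee itself, but the lid held at full opening after release; I saw nothing else on the bench disturbed, and no verdict came back.

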